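Free the lid clamp and crack the sealed dry box

TASK

The dry box for lock pins is sealed tight: turn the clamp knob anticlockwise to its stop to free the bolt, and draw the bolt fully out from over the lid. Then pull the lid up by its handle until the sticky seal lets go, without flinging it open, and keep holding it by the handle, still and just ajar, with its front edge about 25 mm up. Finish while holding it there (do not let go), and leave the lock cylinder, oil bottle and padlock round the box alone.

Things in the scene. Friction and masses are not known exactly. Their poses are not given: they have to be found in the camera images.
- dry_box: Grey steel box, 130 x 160 mm, rim 68 mm above the desk, fixed on a dark base plate (170 x 365 x 8 mm) that cannot move on the desk. Origin on the desk under the centre of the box; x points to the hinge side (away from the robot at yaw 0), y to the left along the front, z up. The plate runs from y = -265 to +100 mm. To the right of the box a grey pedestal with an aluminium guide bridge (top 104.5 mm up) carries the slide bolt and the clamp knob, both on the line x = -30 mm.
- knob_grip (a point): Centre of the grey plastic bar grip of the clamp knob on the guide bridge, on the knob's upright axis, at dry_box (-30, -145, 153) mm. The bar is 40 mm long, 12 mm thick and 30 mm high (138 to 168 mm above the desk), free all round; its long axis is the point's x axis turned 0.17 rad anticlockwise. The point turns with the knob.
- knob (a joint): Angle of the clamp knob, rad: 0 = fully clamped (bar grip nearly across the bolt), grows anticlockwise seen from above to the stop at 1.40 (bar grip along the bolt: free). It stays where it is left. Turning takes about 0.1 N m. In dry_box the bar's direction is 0.17 + joint rad from x. Until it is near the stop a key under the bridge blocks the bolt after a few mm.
- bolt_post (a point): Top of the upright steel finger post on the outer end of the slide bolt, 126.5 mm above the desk, at dry_box (-30, -210, 126.5) mm when shut. The post is 14 mm in diameter with an 18 mm head on its top 6 mm, and stands 34 mm above the bolt (bolt 22 mm wide, its top 92.5 mm above the desk). It moves with the bolt.
- bolt (a joint): Travel of the slide bolt, m: 0 = shut, its tip over an ear on the right side of the lid, so that the lid cannot rise; grows to 0.030 = fully out, sliding to -y of dry_box. It stays where it is left; sliding takes about 2 N.
- lid: Aluminium lid (136 x 166 x 9 mm, top 78 mm above the desk when shut) with a steel bridge handle fixed on it near its front edge, 0.25 to 0.47 kg, about 2 N to hold up at the handle. Origin in the middle of the hinge axis; axes as dry_box when shut.
- handle_bar (a point): Middle of the round bar of the lid's handle: 12 mm in diameter, along y of dry_box, between two legs 70 mm apart, at dry_box (-45, 0, 113) mm when shut: 29 mm of free space under the bar. Moves with the lid.
- lid_angle (a joint): Opening angle of the lid, rad: 0 = shut, grows as the front rises. The hinge axis is along y of dry_box at x = 69, z = 70 mm; the front edge is 139 mm from it, so 25 mm up is 0.18 rad. The seal needs up to about 18 N upward at the handle in the first 3 mm, lets go at about 5 mm and springs up to 9 mm; then only the weight remains. Let go, the lid falls back to 0.085 rad, onto the seal.
- cylinder_brass: Brass euro lock cylinder, 64 x 17 x 38 mm, loose in front of the box: leave it. Origin under its centre.
- oil_bottle: Small oil dropper bottle, 33 mm in diameter, 98 mm high, loose behind the bolt pedestal: leave it. Origin under its centre.
- padlock: Brass padlock, 42 x 18 x 69 mm, loose to the left of the box: leave it. Origin under its centre.

How it is judged:
On the way, in this order (a step that is already met when the one before it is completed fails the run):
1. the clamp knob is turned anticlockwise to its stop (above 1.25 rad) with the bolt and the lid still shut (value of joint knob above 1.25 rad and value of joint bolt below 0.012 m and value of joint lid_angle below 0.03 rad), for 0.1 s.
2. the bolt is drawn out (above 25 mm) with the lid still shut (value of joint bolt above 0.025 m and value of joint lid_angle below 0.03 rad), for 0.1 s.
3. the seal is broken: the lid has passed 0.10 rad (value of joint lid_angle above 0.1 rad), for 0.1 s.
At the end, for the whole second after the job is handed in: The fingers hold the lid's handle (contact above 0.5 N) and keep the lid still (below 0.05 rad/s) between 0.115 and 0.27 rad (front edge 16 to 37 mm up); the bolt is still out (above 23 mm) and the knob still freed (above 1.15 rad) (value of joint lid_angle between 0.115 and 0.27 rad and velocity of joint lid_angle between -0.05 and 0.05 rad/s and contact force between the fingers and lid above 0.5 N and value of joint bolt above 0.023 m and value of joint knob above 1.15 rad); the arm keeps its last pose, push and grip.
It fails at once if the lid is flung open (above 0.5 rad, front edge 67 mm up) (value of joint lid_angle above 0.5 rad).
It fails at once if the lock cylinder is pushed more than 20 mm (distance of cylinder_brass from where it was at the start of the episode above 0.02 m).
It fails at once if the oil bottle is pushed more than 20 mm (distance of oil_bottle from where it was at the start of the episode above 0.02 m).
It fails at once if the padlock is pushed more than 20 mm (distance of padlock from where it was at the start of the episode above 0.02 m).
It also fails if it takes over 45 s, if anything falls off the work surface, if the arm or the gripper's body presses on something with over 40 N, if the wrist force passes 120 N, or if a joint passes its speed limit or range.

ROBOT

A 7-joint arm with a two-finger parallel gripper is mounted at the origin on a cart in front of the work surface, level with it; the furniture and walls round the work are solid. World frame = base frame: x ahead of the robot, y to its left, z up, the work surface at z = 0. Lengths are in m, angles in rad, forces in N, time in s.
With the tool pointing down it reaches from about 0.35 to 0.9 m from the base axis. Payload 7.2 kg.
Tool frame: the origin (TCP) lies at the very end of the fingers, on their centre line; the grasp point (between the pads) lies 19 mm behind it (bot.grip_point_offset is the distance from the TCP to the grasp point, in m); z points along the fingers, y is the line along which they close (so a half turn about z gives the same grasp; the last joint's range is limited). The gripper opens to 85 mm and grips with 20 to 120 N. Pads are 22 mm wide; open, the fingers measure 114 mm over their backs; the gripper's body (76 mm by 85 mm) begins 54 mm behind the grasp point. The pads swing forward as they close: fully open they stand 13 mm farther back than shut.
Start: joints at [1.063, 0.411, -0.013, 1.596, 0.006, 1.134, -0.082], TCP at [0.266, -0.566, 0.231] pointing down, gripper open.
Joint ranges: [-2.95, 2.95], [-0.29, 1.99], [-1.47, 1.44], [0.14, 2.54], [-1.03, 4.17], [0.13, 1.85], [-2.86, 2.86]. Speed limits (rad/s): [2.39, 2.39, 3.01, 3.01, 3.14, 3.14, 3.14].

INTERFACE

Orientations are given as a unit quaternion [w, x, y, z].
In Python, from rig import bot gives the robot as it stands.
- The arm moves only by the tool apply_moves, never from a script. Its argument "increments" is text: rows parted by semicolons, each of 7 numbers parted by spaces: the closure, from 0 (fully open) to 1 (shut), then the shift along the tool's x, y, z in mm, then the turn, a rotation vector about the tool's x, y, z in degrees. A call has 1 to 10 rows; each row shifts and turns the commanded pose from where the row before left it, along the tool's axes as they then stand; what a row does not reach is not made up. A row lasts 1/10 s, in which the tool goes at most 50 mm and 8.59 degrees, less where a joint would pass 70% of its speed; a pose out of reach is approached as far as the arm can. A call is refused whole if a number of a shift passes 50 or a number of a turn 8.59, either way. A call with a gripper value outside its range is refused whole. The fingers move at their own pace and stop on an object; "force" is the grip in N (left out, the last holds). Time passes only in rows, so rows that do not move let the fingers close. It gives the time, the measured TCP pose, the force, the opening and the grip force at its end, in the units of the state.
- bot.get_state(): the state, without advancing time (a new reading comes with each control period).
- bot.camera(name): name is "side" or "top" or "wrist"; returns (picture, depth): 384x512x3 uint8, blue, green, red; 384x512 float32, m along the optical axis (not along the pixel's ray), 0 where there is no reading.
- bot.calibration(name): a dict with "mtx" (3x3 intrinsics, pixels), "xyz" and "attitude" of the camera in the world. Camera axes: x right, y up, looking along -z (the intrinsics and any distortion apply to the point x, -y, -z); pixel columns grow to the right and rows downward; lengths in m; the calibration is good to about 2 mm. A picture is of the moment at which its call begins: read the wrist's pose just before it. calibration takes no time and is no camera call; for the wrist camera it gives the pose at the moment of the call.
- bot.close_job(): hands the job in; it is judged then, once.
The state is a dict: "time": time; "qpos": joint angles; "qd": joint speeds; "joint_torque": joint torques, N m; "position": TCP position; "ee_rot": TCP orientation; "wrist_force": force on the tool from outside, world axes, zero at the start; "moment": the same for the moment, N m; "gripper_width": finger opening in m; "grasp_force": force on a finger pad.
Only numpy, scipy, OpenCV 4.12 (cv2) and the standard library are available. Lean on these libraries where they do the work, as an engineer would, in place of code of your own. Each camera call takes 0.05 s, during which the arm holds its last target. There are 200 camera calls.

## Working session

There is one attempt and no reset: what is moved stays moved. The work goes in short steps, Python scripts to look and compute and a tool call to move; the robot and the scene stay as the last step left them, time stands still between calls to the robot, and variables do not carry over. Pictures are saved under pics/ and viewed, at most 10 in all, crops included, and the job is handed in when it is done.

Besides the shell and the picture viewer there is one more tool, called after ">>>" by a JSON object that holds its "name" and its "arguments", one argument or row to a line. apply_moves: Moves the arm, as the interface text tells. Its arguments: {"type":"object","properties":{"increments":{"type":"string"},"force":{"type":"number"}},"required":["increments"]}

```bash
ls; mkdir -p pics; cat > h.py <<'E'
import numpy as np, cv2
from scipy.spatial.transform import Rotation as R
from rig import bot
def Rq(q): return R.from_quat(np.roll(q,-1))
def cloud(name):
    c=bot.calibration(name); img,d=bot.camera(name)
    K=np.array(c["mtx"]); v,u=np.mgrid[:384,:512]
    p=np.stack([(u-K[0,2])/K[0,0]*d,-(v-K[1,2])/K[1,1]*d,-d],-1)
    a=np.array(c["attitude"]); 
    Rm=a if a.shape==(3,3) else Rq(a).as_matrix()
    w=p@Rm.T+np.array(c["xyz"]); w[d==0]=np.nan
    return img,w
E
python3 - <<'E'
from h import *
s=bot.get_state();print(s)
for n in("top","side"):
    print(bot.calibration(n))
    i,w=cloud(n);cv2.imwrite(f"pics/{n}0.png",i);np.save(f"{n}0.npy",w)
E
```

```text
pics
{'time': 0.0, 'qpos': array([ 1.0627714 ,  0.411912  , -0.01270207,  1.59711037,  0.00561182,
        1.13428247, -0.08219938]), 'qd': array([ 6.59002025e-04,  2.37076703e-03,  7.86148289e-05, -1.21730902e-04,
        3.66139050e-04,  2.04533581e-03, -1.57939940e-03]), 'joint_torque': array([-9.77989998e-05, -6.00637007e+01,  6.82505965e-01, -2.99416602e+01,
        1.38799820e-02,  1.07427718e-02, -9.39523147e-06]), 'position': array([ 0.26584075, -0.56506343,  0.23041844]), 'ee_rot': array([-8.00847437e-04,  9.75913864e-01,  2.18154597e-01, -2.47658028e-04]), 'wrist_force': array([ 0.266843  , -0.80764506,  0.22997255]), 'moment': array([ 0.01292988, -0.0105043 , -0.00839321]), 'grasp_force': 0.0, 'gripper_width': 0.08551334481137449}
{'mtx': array([[401.89248833,   0.        , 252.63413914],
       [  0.        , 401.89248833, 188.27088911],
       [  0.        ,   0.        ,   1.        ]]), 'xyz': array([0.42771646, 0.05045955, 0.94913314]), 'attitude': array([-0.69644232, -0.0555236 ,  0.06219138,  0.71275343])}
{'mtx': array([[446.85310556,   0.        , 254.37781062],
       [  0.        , 446.85310556, 189.43112748],
       [  0.        ,   0.        ,   1.        ]]), 'xyz': array([0.2056625 , 0.68628045, 0.65592547]), 'attitude': array([-0.21803268, -0.1198958 ,  0.43028954,  0.8677198 ])}
```

View pics/top0.png

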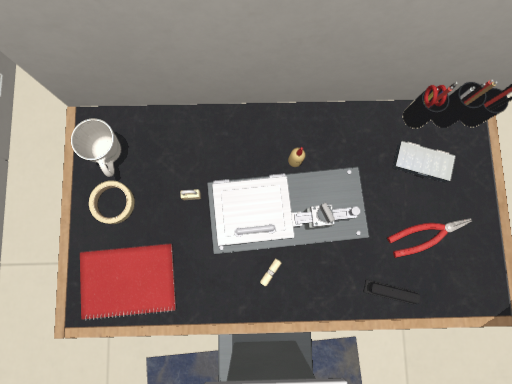

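View pics/side0.png

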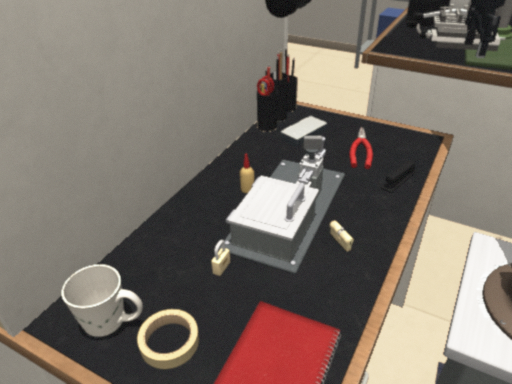

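The top view shows the lid round (253,210), handle (254,230), knob (322,214) and post (353,211). The yaw is slightly anticlockwise. Next I fit the box pose.

```bash
python3 - <<'E'
from h import *
w=np.load("top0.npy");
v,u=np.mgrid[:384,:512]
z=w[...,2]
def rect(m):
    r=cv2.minAreaRect((w[m][:,:2]*1000).astype(np.float32)); return r,m.sum()
roi=(u>195)&(u<375)&(v>160)&(v<260)
m=roi&(z>.070)&(z<.086)&(u<291)
print("desk",np.nanmedian(z[250:300,290:350]),"lid",rect(m))
print(np.median(z[m]))
# plate by z
m=roi&(z>.004)&(z<.013); n,l,s,_=cv2.connectedComponentsWithStats(m.astype(np.uint8)); 
k=1+np.argmax(s[1:,4]); print("plate",rect(l==k))
for n,a,b,ur in(("handle",.107,.125,(225,285)),("knob",.155,.175,(295,345)),("post",.118,.132,(343,365))):
    m=roi&(z>a)&(z<b)&(u>ur[0])&(u<ur[1]); print(n,rect(m),w[m].mean(0)*1000)
E
```

```text
desk 0.0011043452971522538 lid (((529.2112426757812, 42.614646911621094), (142.77635192871094, 166.31922912597656), 4.7311015129089355), np.int64(4514))
0.08013712507134663
plate (((534.3326416015625, -41.207733154296875), (175.8844451904297, 371.8810729980469), 4.53732442855835), np.int64(5061))
handle (((481.96832275390625, 38.82518768310547), (11.895237922668457, 81.43872833251953), 4.65705680847168), np.int64(224)) [481.81884801  38.75371264 118.68087727]
knob (((509.2478332519531, -104.3910140991211), (39.2797737121582, 12.591917991638184), 24.821273803710938), np.int64(139)) [ 508.52091286 -103.62787166  165.75188168]
post (((514.040283203125, -169.08375549316406), (16.360109329223633, 17.01581382751465), 25.55459213256836), np.int64(61)) [ 514.15303678 -168.61170029  127.27959012]
```

```bash
cat >> h.py <<'E'
O=np.array([.527,.0425]); Y=np.radians(4.6)
def box(x,y,z): # dry_box mm -> world m
    c,s=np.cos(Y),np.sin(Y); return np.array([O[0]+(c*x-s*y)/1e3,O[1]+(s*x+c*y)/1e3,z/1e3])
def go(p,yaw): # tool-frame delta to a tool-down pose with tool x at yaw (deg, world)
    s=bot.get_state(); r=Rq(s["ee_rot"])
    t=R.from_euler('z',yaw,degrees=True)*R.from_euler('x',180,degrees=True)
    print("d mm",np.round(r.inv().apply(p-s["position"])*1e3,1),"rot deg",np.round((r.inv()*t).as_rotvec(degrees=True),2),"pos",np.round(s["position"],4),"t",round(s["time"],2))
E
python3 - <<'E'
from h import *
w=np.load("top0.npy"); z=w[...,2]
v,u=np.mgrid[:384,:512]
m=(z>.162)&(z<.175)&(u>295)&(u<345)&(v>190)&(v<240)
p=w[m][:,:2]; q=p-p.mean(0); U,S,V=np.linalg.svd(q); print(m.sum(),p.mean(0),np.degrees(np.arctan2(V[0,1],V[0,0])))
print(box(-30,-145,153))
go(box(-30,-145,220),25)
E
```

```text
127 [ 0.5085316  -0.10407788] -154.44687196824327
[ 0.50872548 -0.10443891  0.153     ]
d mm [ 415.9 -313.4   11. ] rot deg [-0.09  0.01  0.2 ] pos [ 0.2659 -0.5651  0.2305] t 0.1
```

>>> {"name": "apply_moves", "arguments": {
  "increments": "0 38 -28 0 0 0 0;0 38 -28 0 0 0 0;0 38 -28 0 0 0 0;0 38 -29 0 0 0 0;0 38 -29 0 0 0 0;0 38 -29 0 0 0 0;0 38 -29 0 0 0 0;0 38 -29 0 0 0 0;0 38 -28 0 0 0 0"
}}

```text
time: 1.0
position: [0.4664, -0.1855, 0.2312]
ee_rot: [0.0, 0.976, 0.218, -0.0]
wrist_force: [0.6, -0.8, 0.6]
gripper_width: 0.0858
grasp_force: 0.0
```

```bash
python3 - <<'E'
from h import *
go(box(-30,-145,220),25)
i,w=cloud("wrist");cv2.imwrite("pics/w1.png",i);np.save("w1.npy",w)
z=w[...,2]; m=(z>.162)&(z<.175)&(np.hypot(w[...,0]-.5087,w[...,1]+.1044)<.03)
p=w[m][:,:2]; q=p-p.mean(0); U,S,V=np.linalg.svd(q,full_matrices=False); print(m.sum(),p.mean(0),np.degrees(np.arctan2(V[0,1],V[0,0])))
print(cv2.minAreaRect((p*1000).astype(np.float32)))
E
```

```text
d mm [ 72.7 -55.3  11.2] rot deg [-0.    0.01  0.19] pos [ 0.4664 -0.1855  0.2312] t 1.0
995 [ 0.51172539 -0.10637254] -154.78765642535572
((510.840087890625, -106.00032806396484), (39.026039123535156, 12.457626342773438), 24.44344139099121)
```

View pics/w1.png

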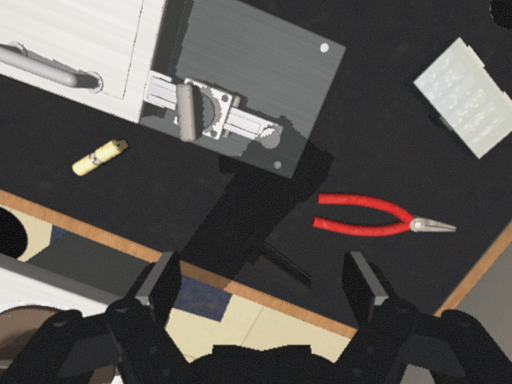

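The wrist view shows the bar (188,112) upright in the picture, so it's parallel to tool x at about 25°. The post is at (270,137), and the path down is clear.

>>> {"name": "apply_moves", "arguments": {
  "increments": "0 36.5 -27 0 0 0 0;0 36.5 -27 0 0 0 0;0 0 0 0 0 0 0;0 0 0 30 0 0 0;0 0 0 35 0 0 0;0 0 0 30 0 0 0;0 0 0 0 0 0 0"
}}

```text
time: 1.75
position: [0.5061, -0.1076, 0.1326]
ee_rot: [-0.001, 0.976, 0.218, -0.004]
wrist_force: [-1.2, -0.4, 0.1]
gripper_width: 0.0854
grasp_force: 0.0
```

```bash
python3 - <<'E'
from h import *
go(np.array([.5095,-.105,.136]),25)
E
```

```text
d mm [ 4.2 -0.9 -3.4] rot deg [-0.25  0.36  0.2 ] pos [ 0.5061 -0.1076  0.1326] t 1.75
```

>>> {"name": "apply_moves", "arguments": {
  "increments": "1 0 0 0 0 0 0;1 0 0 0 0 0 0;1 0 0 0 0 0 0;1 0 0 0 0 0 0;1 0 0 0 0 0 0;1 0 0 0 0 0 0",
  "force": 30
}}

```text
time: 2.35
position: [0.5092, -0.1064, 0.1375]
ee_rot: [-0.0, 0.976, 0.218, 0.0]
wrist_force: [-4.5, 3.8, 9.5]
gripper_width: 0.0114
grasp_force: 33.3
```

>>> {"name": "apply_moves", "arguments": {
  "increments": "1 0 0 0 0 0 -7.5;1 0 0 0 0 0 -7.5;1 0 0 0 0 0 -7.5;1 0 0 0 0 0 -7.5;1 0 0 0 0 0 -7.5;1 0 0 0 0 0 -7.5;1 0 0 0 0 0 -7.5;1 0 0 0 0 0 -7.5;1 0 0 0 0 0 -7.5;1 0 0 0 0 0 0"
}}

```text
time: 3.35
position: [0.51, -0.1067, 0.1375]
ee_rot: [0.001, 0.688, 0.725, 0.001]
wrist_force: [-1.8, 2.7, 6.5]
gripper_width: 0.0111
grasp_force: 33.4
```

```bash
python3 - <<'E'
from h import *
go(np.array([.5095,-.105,.136]),94.5); s=bot.get_state(); print(s["moment"],s["wrist_force"],s["qpos"],s["gripper_width"])
E
```

```text
d mm [ 1.7 -0.5  1.5] rot deg [ 0.12 -0.02 -1.52] pos [ 0.51   -0.1067  0.1375] t 3.35
[0.66608198 0.2018775  0.05842291] [-1.7743407   2.73269787  6.51245772] [ 0.54562014  0.39626016 -0.54056493  1.92303427  0.25804078  0.88858784
 -0.07245378] 0.011149689076020113
```

>>> {"name": "apply_moves", "arguments": {
  "increments": "1 0 0 0 0 0 -2;1 0 0 0 0 0 -2;1 0 0 0 0 0 0"
}}

```text
time: 3.65
position: [0.51, -0.1066, 0.1375]
ee_rot: [0.0, 0.665, 0.747, 0.001]
wrist_force: [-1.1, 1.9, 6.7]
gripper_width: 0.0111
grasp_force: 40.3
```

```bash
python3 - <<'E'
from h import *
go(np.array([.5095,-.105,.136]),94.5); s=bot.get_state(); print(s["moment"],s["wrist_force"])
E
```

```text
d mm [ 1.7 -0.3  1.5] rot deg [ 0.12 -0.04  2.18] pos [ 0.51   -0.1066  0.1375] t 3.65
[ 0.83341372  0.21578774 -0.8110368 ] [-1.13887017  1.92619405  6.67834488]
```

The moment shows the stop is reached. I release and rise.

>>> {"name": "apply_moves", "arguments": {
  "increments": "0 0 0 0 0 0 2;0 0 0 0 0 0 0;0 0 0 0 0 0 0;0 0 0 0 0 0 0;0 0 0 0 0 0 0;0 0 0 -40 0 0 0;0 0 0 -45 0 0 0;0 0 0 0 0 0 0"
}}

```text
time: 4.45
position: [0.5123, -0.1074, 0.2267]
ee_rot: [0.004, 0.677, 0.736, 0.002]
wrist_force: [0.0, -0.9, -0.9]
gripper_width: 0.0853
grasp_force: 0.0
```

```bash
python3 - <<'E'
from h import *
def axis(w,lo,hi,c,r):
    z=w[...,2]; m=(z>lo)&(z<hi)&(np.hypot(w[...,0]-c[0],w[...,1]-c[1])<r)
    p=w[m][:,:2]; print(m.sum(),np.round(p.mean(0),4) if m.sum() else 0, cv2.minAreaRect((p*1000).astype(np.float32)) if m.sum() else 0)
for n in("wrist","top"):
    i,w=cloud(n);cv2.imwrite(f"pics/{n}2.png",i);np.save(n+"2.npy",w)
    axis(w,.16,.175,(.509,-.105),.03); axis(w,.119,.132,(.514,-.169),.02); axis(w,.105,.125,(.482,.0388),.06)
go(np.array([.514,-.169,.2]),94.6)
E
```

```text
749 [ 0.5109 -0.1039] ((510.8932189941406, -105.4758529663086), (11.69215202331543, 39.30181121826172), 4.921253204345703)
264 [ 0.5164 -0.1694] ((516.410888671875, -170.4185791015625), (17.342334747314453, 17.077699661254883), 81.34334564208984)
1035 [0.4859 0.0209] ((485.69366455078125, 20.258604049682617), (12.049542427062988, 48.08742141723633), 5.18943452835083)
100 [ 0.5081 -0.0999] ((508.6330261230469, -101.28781127929688), (11.653365135192871, 33.91402816772461), 4.630563259124756)
0 0 0
224 [0.4818 0.0387] ((482.0665283203125, 38.8768196105957), (12.032025337219238, 81.44364166259766), 4.655832767486572)
d mm [-61.5  -0.8  22.3] rot deg [0.12 0.07 0.09] pos [ 0.5097 -0.1077  0.2222] t 4.55
```

View pics/wrist2.png

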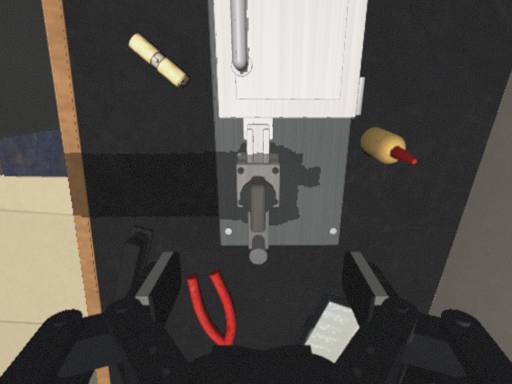

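The knob bar now lies along the bolt: bar (258,205), post (258,256). On to the post.

>>> {"name": "apply_moves", "arguments": {
  "increments": "0 -31 0.5 0 0 0 0;0 -31 0.5 0 0 0 0;0 0 0 0 0 0 0;0 0 0 40 0 0 0;0 0 0 40 0 0 0;0 0 0 30 0 0 0;0 0 0 10 0 0 0;0 0 0 0 0 0 0"
}}

```text
time: 5.35
position: [0.514, -0.1684, 0.0995]
ee_rot: [-0.002, 0.677, 0.736, -0.001]
wrist_force: [0.4, 0.4, 1.3]
gripper_width: 0.0856
grasp_force: 0.0
```

```bash
python3 - <<'E'
from h import *
go(np.array([.5155,-.1698,.102]),94.6);print(bot.get_state()["wrist_force"])
E
```

```text
d mm [-1.6  1.4 -2.5] rot deg [-0.21 -0.11  0.14] pos [ 0.514  -0.1684  0.0995] t 5.35
[0.38333682 0.38658859 1.33466718]
```

>>> {"name": "apply_moves", "arguments": {
  "increments": "1 0 0 0 0 0 0;1 0 0 0 0 0 0;1 0 0 0 0 0 0;1 0 0 0 0 0 0;1 0 0 0 0 0 0;1 0 0 0 0 0 0",
  "force": 30
}}

```text
time: 5.95
position: [0.5152, -0.1694, 0.1019]
ee_rot: [0.0, 0.678, 0.735, -0.0]
wrist_force: [-2.9, -0.8, 6.1]
gripper_width: 0.0161
grasp_force: 29.1
```

>>> {"name": "apply_moves", "arguments": {
  "increments": "1 -5 0 0 0 0 0;1 -5 0 0 0 0 0;1 -5 0 0 0 0 0;1 -5 0 0 0 0 0;1 -5 0 0 0 0 0;1 -5 0 0 0 0 0;1 -1 0 0 0 0 0;1 0 0 0 0 0 0"
}}

```text
time: 6.75
position: [0.5177, -0.1994, 0.1019]
ee_rot: [-0.0, 0.677, 0.736, 0.0]
wrist_force: [-3.1, 1.7, 6.9]
gripper_width: 0.0158
grasp_force: 29.4
```

>>> {"name": "apply_moves", "arguments": {
  "increments": "0 0 0 0 0 0 0;0 0 0 0 0 0 0;0 0 0 0 0 0 0;0 0 0 0 0 0 0;0 0 0 -40 0 0 0;0 0 0 -40 0 0 0;0 0 0 -25 0 0 0;0 0 0 0 0 0 0"
}}

```text
time: 7.55
position: [0.5199, -0.2005, 0.2102]
ee_rot: [0.003, 0.678, 0.735, 0.001]
wrist_force: [-0.1, -0.2, -0.2]
gripper_width: 0.0855
grasp_force: 0.0
```

```bash
python3 - <<'E'
from h import *
def axis(w,lo,hi,c,r):
    z=w[...,2]; m=(z>lo)&(z<hi)&(np.hypot(w[...,0]-c[0],w[...,1]-c[1])<r)
    p=w[m][:,:2]; print(m.sum(),np.round(p.mean(0),4) if m.sum() else 0, cv2.minAreaRect((p*1000).astype(np.float32)) if m.sum() else 0)
i,w=cloud("wrist");cv2.imwrite(f"pics/w3.png",i)
axis(w,.16,.175,(.511,-.105),.03); axis(w,.119,.132,(.518,-.2),.025)
print(box(-45,0,113))
go(np.r_[box(-45,0,0)[:2],.207],94.6)
E
```

```text
1332 [ 0.511  -0.1052] ((511.05938720703125, -105.77726745605469), (11.989550590515137, 39.309730529785156), 4.796999931335449)
351 [ 0.5188 -0.1997] ((518.7435913085938, -200.4414825439453), (17.078689575195312, 17.357330322265625), 4.3005571365356445)
[0.48214495 0.03889105 0.113     ]
d mm [241.5 -17.    0.5] rot deg [0.18 0.11 0.08] pos [ 0.5188 -0.2004  0.208 ] t 7.6
```

Bolt fully out (the post moved 30 mm). On to the handle.

>>> {"name": "apply_moves", "arguments": {
  "increments": "0 40 -3 0 0 0 0;0 40 -3 0 0 0 0;0 40 -3 0 0 0 0;0 40 -3 0 0 0 0;0 40 -2 0 0 0 0;0 41 -2 0 0 0 0;0 0 0 0 0 0 0;0 0 0 0 0 0 0"
}}

```text
time: 8.4
position: [0.4815, 0.0394, 0.2054]
ee_rot: [-0.0, 0.677, 0.736, -0.001]
wrist_force: [-0.7, -0.5, 0.4]
gripper_width: 0.0856
grasp_force: 0.0
```

```bash
python3 - <<'E'
from h import *
i,w=cloud("wrist");cv2.imwrite(f"pics/w4.png",i)
z=w[...,2]; m=(z>.105)&(z<.125)&(np.hypot(w[...,0]-.482,w[...,1]-.039)<.06)
print(m.sum(),cv2.minAreaRect((w[m][:,:2]*1000).astype(np.float32)) if m.sum() else 0)
go(np.r_[box(-45,0,0)[:2],.094],94.6)
E
```

```text
1187 ((484.47662353515625, 38.07591247558594), (11.490548133850098, 80.6495132446289), 4.673775672912598)
d mm [  0.7   0.7 111.4] rot deg [-0.09  0.02  0.11] pos [0.4817 0.0382 0.2054] t 8.45
```

View pics/w4.png

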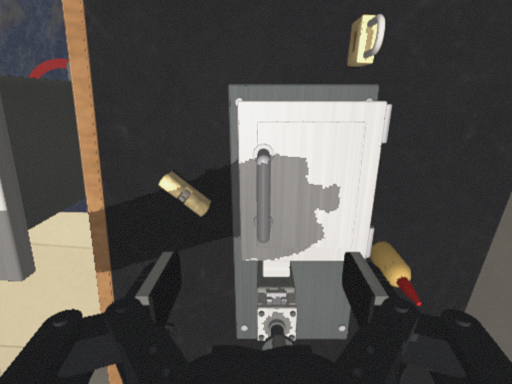

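The handle runs from (263,152) to (263,235) between the fingers' closing lines, and the bolt is clear of the lid. I descend and grip.

>>> {"name": "apply_moves", "arguments": {
  "increments": "0 0 1.8 30 0 0 0;0 0 0 40 0 0 0;0 0 0 30 0 0 0;0 0 0 11 0 0 0;0 0 0 0 0 0 0;0 0 0 0 0 0 0"
}}

```text
time: 9.05
position: [0.4846, 0.0386, 0.0961]
ee_rot: [0.0, 0.678, 0.735, 0.0]
wrist_force: [0.2, -0.2, 0.7]
gripper_width: 0.0858
grasp_force: 0.0
```

>>> {"name": "apply_moves", "arguments": {
  "increments": "1 0 0 0 0 0 0;1 0 0 0 0 0 0;1 0 0 0 0 0 0;1 0 0 0 0 0 0;1 0 0 0 0 0 0;1 0 0 0 0 0 0;1 0 0 0 0 0 0",
  "force": 60
}}

```text
time: 9.75
position: [0.4829, 0.0389, 0.0956]
ee_rot: [-0.0, 0.677, 0.736, -0.001]
wrist_force: [-5.4, -0.9, 7.4]
gripper_width: 0.01
grasp_force: 58.5
```

>>> {"name": "apply_moves", "arguments": {
  "increments": "1 0 0.5 -1.2 0 0 0;1 0 0.5 -1.2 0 0 0;1 0 0.5 -1.2 0 0 0;1 0 0.5 -1.2 0 0 0;1 0 0.5 -1.2 0 0 0;1 0 0.5 -1.2 0 0 0;1 0 0.5 -1.2 0 0 0;1 0 0.5 -1.2 0 0 0"
}}

```text
time: 10.55
position: [0.4871, 0.0392, 0.1058]
ee_rot: [-0.0, 0.678, 0.736, -0.001]
wrist_force: [-9.5, -0.5, 1.7]
gripper_width: 0.0099
grasp_force: 59.6
```

>>> {"name": "apply_moves", "arguments": {
  "increments": "1 0 0.6 -1.2 0 0 0;1 0 0.6 -1.2 0 0 0;1 0 0.6 -1.2 0 0 0;1 0 0.6 -1.2 0 0 0;1 0 0.6 -1.2 0 0 0;1 0 0.6 -1.2 0 0 0;1 0 0.6 -1.2 0 0 0;1 0 0.6 -1.2 0 0 0;1 0 0 0 0 0 0;1 0 0 0 0 0 0"
}}

```text
time: 11.55
position: [0.492, 0.0396, 0.1155]
ee_rot: [0.0, 0.678, 0.736, -0.001]
wrist_force: [-9.0, -0.2, 2.3]
gripper_width: 0.0097
grasp_force: 59.1
```

```bash
python3 - <<'E'
from h import *
i,w=cloud("side");cv2.imwrite("pics/s5.png",i)
s=bot.get_state();print(s["position"],s["wrist_force"],s["gripper_width"],s["grasp_force"],s["time"])
i,w=cloud("top")
# lid top slope in the dry_box frame
c,sn=np.cos(Y),np.sin(Y); a=w[...,0]-O[0]; b=w[...,1]-O[1]; x=c*a+sn*b; y=-sn*a+c*b; z=w[...,2]
m=(x>-.06)&(x<.06)&(abs(y)<.08)&(z>.07)&(z<.115); 
for k in range(4):
    f=np.polyfit(x[m],z[m],1); m&=abs(z-np.polyval(f,x))<.006/(k+1)
print(m.sum(),f,"angle",-np.arctan(f[0]))
E
```

```text
[0.49198508 0.03959787 0.11545137] [-9.4680666  -0.94761567  2.95175168] 0.010071241662935361 59.14531946182251 11.6
36 [-0.19077971  0.0904048 ] angle 0.18851438619642016
```

View pics/s5.png

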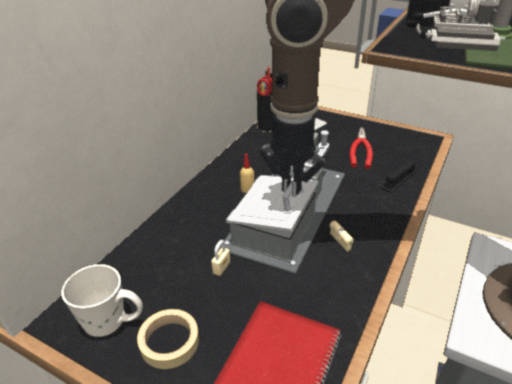

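The side view shows the lid ajar (front edge raised, about (262,228)) with the fingers on the handle at (290,183). The 20 mm rise and the measured slope both give about 0.18 rad. The cylinder, bottle and padlock haven't moved. I hold briefly and hand in.

>>> {"name": "apply_moves", "arguments": {
  "increments": "1 0 0 0 0 0 0;1 0 0 0 0 0 0;1 0 0 0 0 0 0;1 0 0 0 0 0 0"
}}

```text
time: 12.05
position: [0.492, 0.0396, 0.1155]
ee_rot: [0.0, 0.678, 0.736, -0.001]
wrist_force: [-8.5, -0.6, 2.7]
gripper_width: 0.0098
grasp_force: 59.1
```

```bash
python3 -c "
from rig import bot
print(bot.close_job())"
```

```text
the job is handed in; nothing more can be done
None
```

I handed the job in at about 12 s with the knob turned to its stop, the bolt drawn 30 mm out, the seal broken and the lid held still by its handle at about 0.18 rad; the hand-in returned no verdict.

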